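Lock the fly-tying vise with the T-handled key

TASK

Lift the T-handled key off the freely spinning wooden tool carousel, seat its square tip fully in the square recess of the clamp knob on the vise stand, and with the key turn the knob clockwise (seen from above) until its pointer is right up against the stop pin. Then let go and leave the key standing in the knob, its collar down on it. Do not push the knob or the stand with the gripper or arm themselves, and leave everything else on the table and on the carousel standing where it is.

Things in the scene. Friction and masses are not known exactly. Their poses are not given: they have to be found in the camera images.
- key: T-handled key standing in the carousel's holder block. Origin: centre of the tip's lower end; z up the shank, x along the handle. Steel tip 18 x 18 mm square, 24 mm long (sides along x, y); collar 38 mm across at z = 24 to 30 mm; round shank 16 mm across; dark wooden handle bar 100 (x) x 18 (y) mm at z = 105 to 125 mm. About 0.16 kg
- key_collar (a point): point on the key's axis at the underside of its collar, 24 mm above the tip's end; axes as the key's
- clamp_recess (a point): mouth centre of the clamp knob's square recess, 70 mm above the table; z up, x towards the pointer (reaches 59 mm out), turns with the knob. Recess 22 x 22 mm (sides along x, y), 28 mm deep, mouth chamfered 2 mm, in a 50 x 50 mm aluminium boss on a 76 mm round flange. The key fits in any of four quarter turns; fully seated its collar rests on the boss, key_collar at this point
- clamp (a joint): turn of the clamp knob in rad: grows clockwise seen from above, from 0 (loose, pointer at the first steel stop pin) to 1.15 (locked, pointer against the other pin); it starts between 0 and 0.35. Stiffness about 0.06 N m
- stand: fixed vise stand. Origin at the centre of the underside of its grey base plate, 220 (x) x 125 (y) x 18 mm. The clamp knob's vertical axis is at x = -60 mm, the vise's post (143 mm tall, with a jaw head reaching 62 mm to +y and 48 mm to -y at 117 to 143 mm height) at x = +85 mm
- carousel: wooden tool carousel that spins freely about its vertical axis. Origin on the axis at table height. Disc 190 mm across, its top 24 mm above the table; holder block 50 x 50 x 34 mm centred 55 mm out along x, top at 58 mm, with a 22 mm square hole 28 mm deep in which the key stands, its collar on the block
- spool_a: thread spool, 38 mm across, 38 mm tall, standing on the carousel; origin under its centre
- stacker: metal tube with brass ends, 36 mm across, 64 mm tall, standing on the carousel; origin under its centre
- spool_b: thread spool, 38 mm across, 38 mm tall, on the table; origin under its centre
- vial: orange pill vial, 32 mm across, 70 mm tall, on the table; origin under its centre
- cement: small glass jar with black cap, 44 mm across, 60 mm tall, on the table; origin under its centre
- scissors: yellow-handled scissors lying flat, 150 mm long along x, 8 mm thick; origin under the pivot
- flybox: flat clear box, 70 x 100 x 22 mm; origin under its centre
Mind the look-alikes: they are no part of the job. What is shaped like the key but red or turquoise is not meant.

How it is judged:
On the way, in this order (a step that is already met when the one before it is completed fails the run):
1. the key is lifted clear of the carousel (height (world z) of key_collar above 0.11 m), for 0.1 s.
2. the key's tip is fully seated in the knob's recess, collar down, before the knob is turned (horizontal distance between key_collar and clamp_recess below 0.006 m and z of key_collar in the frame of clamp_recess below 0.005 m and angle between key's own z axis and vertical below 0.12 rad and value of joint clamp below 0.6 rad), for 0.1 s.
3. the knob is turned clockwise up to its stop with the key seated (horizontal distance between key_collar and clamp_recess below 0.006 m and z of key_collar in the frame of clamp_recess below 0.005 m and angle between key's own z axis and vertical below 0.12 rad and value of joint clamp above 1.05 rad), for 0.2 s.
At the end, for the whole second after the job is handed in: the clamp knob stands within 0.1 rad of its clockwise stop (joint above 1.05) and the key, released and at rest, stands in the recess: collar within 5 mm of the boss's top, within 6 mm of its axis, upright within 0.12 rad (all of step 3 and linear speed of key below 0.02 m/s); the robot touches nothing.
It fails at once if the gripper or arm pushes on the clamp knob or the vise stand itself (contact force between any of the fingers, the arm and stand above 3 N).
It fails at once if a bystander on the table is shifted more than 40 mm or upset (distance of any of spool_b, vial, cement, scissors, flybox from where it was at the start of the episode above 0.04 m or angle between any of spool_b, vial, cement, scissors, flybox's own z axis and vertical above 0.6 rad).
It fails at once if the spool or the tube on the carousel is upset or shifted on it by more than about 20 mm (angle between any of spool_a, stacker's own z axis and vertical above 0.6 rad or distance between any of spool_a, stacker and carousel above 0.095 m or distance between any of spool_a, stacker and carousel below 0.03 m).
It also fails if it takes over 51 s, if anything falls off the work surface, if the arm or the gripper's body presses on something with over 40 N, if the wrist force passes 120 N, or if a joint passes its speed limit or range.

ROBOT

A 6-joint arm with a two-finger parallel gripper is mounted at the origin on the work surface. World frame = base frame: x ahead of the robot, y to its left, z up, the work surface at z = 0. Lengths are in m, angles in rad, forces in N, time in s.
With the tool pointing down it reaches from about 0.425 to 0.95 m from the base axis. Payload 3.5 kg.
Tool frame: the origin (TCP) lies between the finger pads; the fingertips stand 19 mm ahead of it and the grasp point (between the pads) is the TCP; z points along the fingers, y is the line along which they close (so a half turn about z gives the same grasp; the last joint's range is limited). The gripper opens to 85 mm and grips with 20 to 120 N. Pads are 22 mm wide; open, the fingers measure 114 mm over their backs; the gripper's body (76 mm by 85 mm) begins 54 mm behind the grasp point. The pads swing forward as they close: fully open they stand 13 mm farther back than shut.
Start: joints at [1.104, 0.286, 1.577, -0, 1.279, -0.15], TCP at [0.21, 0.641, 0.25] pointing down, gripper open.
Joint ranges: [-2.77, 2.77], [-0.9, 2.22], [0.21, 2.48], [-1.53, 4.67], [0.24, 2.81], [-2.84, 2.84]. Speed limits (rad/s): [2.79, 2.79, 3.14, 3.14, 3.14, 3.14].

INTERFACE

Orientations are given as a unit quaternion [x, y, z, w].
In Python, from plant import monitor, eyes, ctrl gives the robot as it stands.
- The arm moves only by the shell command python3 -m handwheel 'ROWS' [FORCE]. ROWS is JSON, a list of rows, each a list of 7 numbers: the shift along the tool's x, y, z in units of 40 cm (1.0 is 40 cm), then the turn, a rotation vector about the tool's x, y, z in units of pi rad (1.0 is pi rad), then the opening, from -1 (shut) to 1 (fully open). A call has 1 to 12 rows; each row is the pose to reach, as a shift and turn from the pose commanded when the call began, along the tool's axes at that moment, turning the shorter way round; what a row does not reach only later rows make up. A row lasts 1/8 s, in which the tool goes at most 62.5 mm and 10.7 degrees, less where a joint would pass 70% of its speed; a pose out of reach is approached as far as the arm can. A call with a number of a shift or a turn outside -1 to 1 is refused whole. A call with a gripper value outside its range is refused whole. The fingers move at their own pace and stop on an object; FORCE is the grip in N (left out, the last holds). Time passes only in rows, so rows that repeat a pose let the fingers close. It gives the time, the measured TCP pose, the force, the opening and the grip force at its end, in the units of the state.
- monitor.get_state(): the state, without advancing time (a new reading comes with each control period).
- eyes.read_camera(name): name is "scene" or "top" or "wrist"; returns the picture (420x560x3 uint8, red, green, blue); there is no depth.
- eyes.camera_params(name): a dict with "K" (3x3 intrinsics, pixels), "k1" (the pictures are not rectified: a ray, as slopes to the right and down, at radius r is drawn at 1 + k1 r^2 times it, then the intrinsics apply), "R" (3x3) and "t" (3): a world point X has camera coordinates R X + t. Camera axes: x right, y down, z forward; pixel columns grow to the right and rows downward; lengths in m; the calibration is good to about 2 mm. A picture is of the moment at which its call begins: read the wrist's pose just before it. camera_params takes no time and is no camera call; for the wrist camera it gives the pose at the moment of the call.
- ctrl.sign_off(): hands the job in; it is judged then, once.
The state is a dict: "time": time; "qpos": joint angles; "dq": joint speeds; "joint_efforts": joint torques, N m; "eef_pos": TCP position; "tcp_rot": TCP orientation; "contact_force": force on the tool from outside, world axes, zero at the start; "wrist_torque": the same for the moment, N m; "opening": opening from 0.0 (shut) to 1.0 (fully open); "finger_force": force on a finger pad.
Only numpy, scipy, OpenCV 4.12 (cv2) and the standard library are available. Lean on these libraries where they do the work, as an engineer would, in place of code of your own. Each camera call takes 0.05 s, during which the arm holds its last target. There are 200 camera calls.

## Working session

There is one attempt and no reset: what is moved stays moved. The work goes in short steps, Python scripts to look and compute and a shell command to move; the robot and the scene stay as the last step left them, time stands still between calls to the robot, and variables do not carry over. Pictures are saved under pics/ and viewed, at most 13 in all, crops included, and the job is handed in when it is done.

```bash
ls; mkdir -p pics; cat > h.py <<'E'
import numpy as np, cv2
from plant import monitor, eyes, ctrl
from scipy.spatial.transform import Rotation as Rn
def snap(name,fn,crop=None,s=1):
    p=eyes.camera_params(name); im=eyes.read_camera(name)
    np.savez('pics/'+fn+'.npz',im=im,**{k:np.array(v) for k,v in p.items()})
    save(fn,fn,crop,s)
def save(src,fn,crop=None,s=1):
    im=np.load('pics/'+src+'.npz')['im']
    if crop: im=im[crop[1]:crop[3],crop[0]:crop[2]]
    im=cv2.resize(im,None,fx=s,fy=s,interpolation=cv2.INTER_CUBIC)
    cv2.imwrite('pics/'+fn+'.png',im[:,:,::-1])
def w(src,u,v,z):
    p=np.load('pics/'+src+'.npz');K=p['K'];d=[float(p['k1']),0,0,0]
    a=cv2.undistortPoints(np.array([[[u,v]]],float),K,np.array(d))[0,0]
    R=p['R'];c=-R.T@p['t'];r=R.T@np.array([a[0],a[1],1]);return c+r*(z-c[2])/r[2]
def px(src,X):
    p=np.load('pics/'+src+'.npz')
    return cv2.projectPoints(np.array([X],float),cv2.Rodrigues(p['R'])[0],p['t'],p['K'],np.array([float(p['k1']),0,0,0]))[0][0,0]
E
python3 - <<'E'
from h import *
snap('top','top0',s=1.4); snap('scene','sc0',s=1.4)
s=monitor.get_state();print(s)
E
```

```text
pics
{'time': 0.1, 'qpos': array([ 1.10401401e+00,  2.87136028e-01,  1.57803144e+00,  8.70751423e-06,
        1.27859386e+00, -1.49996930e-01]), 'dq': array([-5.99880463e-04, -1.24235675e-03, -3.26547494e-03,  4.66099432e-04,
       -1.03735591e-03, -9.52816833e-06]), 'joint_efforts': array([ 1.89510007e-03, -4.07296371e+01, -2.93699706e+01, -1.06425293e-04,
        3.36146470e-03, -9.90801254e-07]), 'eef_pos': array([0.20998871, 0.64092558, 0.24904568]), 'tcp_rot': array([ 1.57732372e-01,  9.87481303e-01, -1.03192085e-03, -3.33095481e-04]), 'contact_force': array([ 0.30892846,  0.51991049, -0.43363968]), 'wrist_torque': array([ 0.02058743,  0.0139468 , -0.01576877]), 'finger_force': 0.0, 'opening': 1.000657870447973}
```

View pics/top0.png

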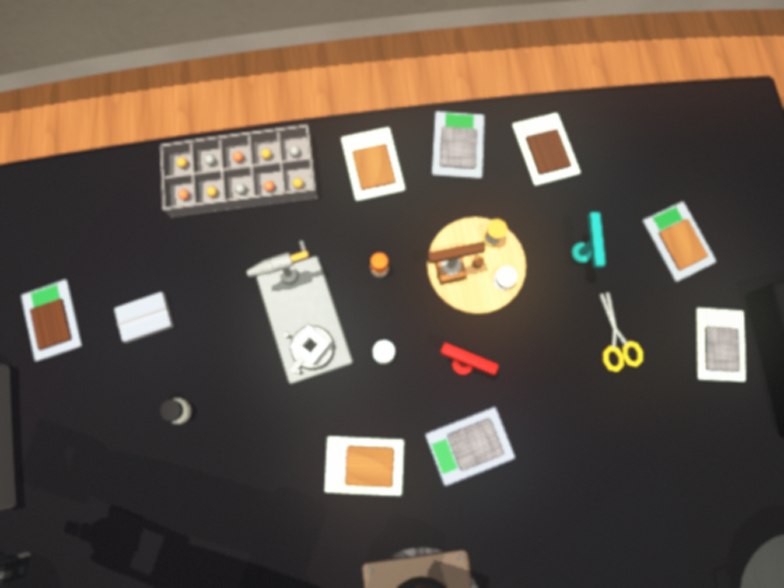

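View pics/sc0.png

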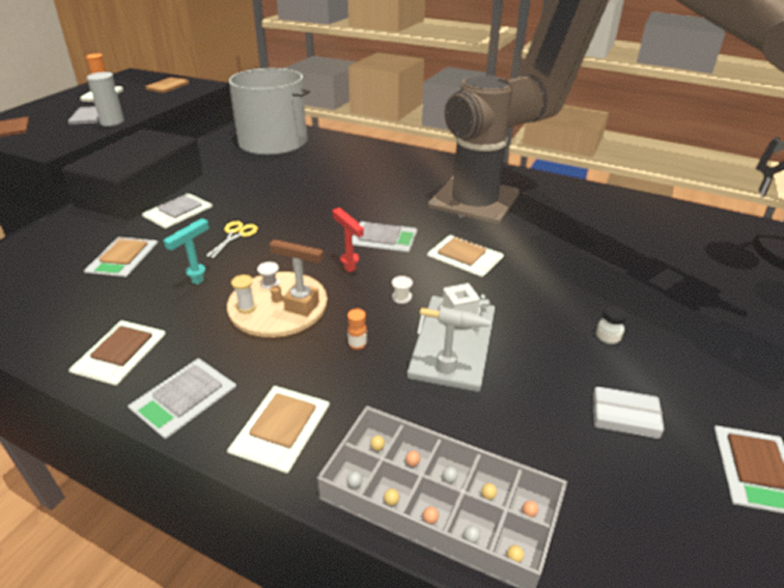

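Top picture (784-wide): three T shapes. The dark wooden one on the carousel is at (456,255), the red decoy at (470,360) and the turquoise decoy at (597,240). By description I choose the dark wooden one. The knob recess is at (310,345) and the stand's post at (290,275). I'll check with close crops.

```bash
python3 - <<'E'
from h import *
im=np.load('pics/top0.npz')['im']
a=im[150:230,295:385];b=im[175:280,170:260]
f=lambda c,h:cv2.resize(c,(int(c.shape[1]*h/c.shape[0]),h),interpolation=cv2.INTER_CUBIC)
print(a.shape,b.shape)
A=cv2.resize(a,None,fx=4.4,fy=4.4,interpolation=2);B=cv2.resize(b,None,fx=4.4,fy=4.4,interpolation=2)
A=np.vstack([A,np.zeros((B.shape[0]-A.shape[0],A.shape[1],3),np.uint8)])
cv2.imwrite('pics/c0.png',np.hstack([A,B])[:,:,::-1])
for u,v in [(484,250),(429,260),(456,255)]: print(w('top0',u/1.4,v/1.4,.15))
p=np.load('pics/top0.npz');print(-p['R'].T@p['t'],p['K'],p['R'])
for u,v in [(310,345)]: print('knob',w('top0',u/1.4,v/1.4,.07))
for u,v in [(476,265)]: print('car',w('top0',u/1.4,v/1.4,.024))
E
```

```text
(80, 90, 3) (105, 90, 3)
[ 0.61067614 -0.18559701  0.15      ]
[ 0.6049247  -0.08826272  0.15      ]
[ 0.60788589 -0.13587435  0.15      ]
[0.33813963 0.02803604 1.21385797] [[456.3917266    0.         272.86975246]
 [  0.         456.3917266  208.75697775]
 [  0.           0.           1.        ]] [[-1.27146429e-01 -9.91883815e-01  5.31395095e-04]
 [-9.70860700e-01  1.24341789e-01 -2.04862443e-01]
 [ 2.03133667e-01 -2.65634386e-02 -9.78790630e-01]]
knob [0.49567771 0.13811565 0.07      ]
car [ 0.61529082 -0.19064247  0.024     ]
```

View pics/c0.png

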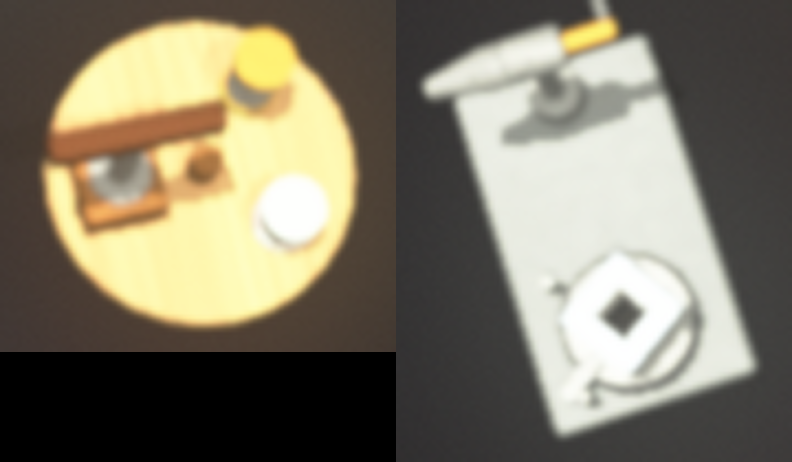

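Left crop: the dark wooden handle bar runs from (50,150) to (225,115), above the steel collar at (122,178) on the holder block, so this is the key. Right crop: the recess is at (621,314), the pointer tip at (580,382) beside the loose pin at (593,400), and the far pin at (550,283). I'll fit the models now.

```bash
cat >> h.py <<'E'
from scipy.optimize import least_squares
def plan(cmd,tgt):
    "cmd,tgt: (x,y,z,angle of tool y); tool down. prints full shift in tool axes/0.4 and turn about tool z /pi"
    a=cmd[3]; ty=np.array([np.cos(a),np.sin(a)]); tx=np.array([-np.sin(a),np.cos(a)]) # x = y cross z, z=-Z
    d=np.array(tgt[:2])-cmd[:2]; da=(tgt[3]-a+np.pi)%(2*np.pi)-np.pi
    print('row',np.round([d@tx/.4,d@ty/.4,-(tgt[2]-cmd[2])/.4,0,0,-da/np.pi],4))
E
python3 - <<'E'
from h import *
s=monitor.get_state();R=Rn.from_quat(s['tcp_rot']).as_matrix();print(R.round(3))
p=eyes.camera_params('wrist');c=-np.array(p['R']).T@p['t'];print('cam in tool',R.T@(c-s['eef_pos']),'axis',(R.T@np.array(p['R']).T).round(3))
A=lambda u,v:(295+(u+.5)/4.4-.5,150+(v+.5)/4.4-.5)
B=lambda u,v:(170+(u-396+.5)/4.4-.5,175+(v+.5)/4.4-.5)
car=w('top0',*A(199,173),.024);print('car',car)
for q in [(42,173),(357,173),(199,20),(199,327)]: print(np.linalg.norm(w('top0',*A(*q),.024)-car))
print('handle top far edge',w('top0',*A(47,138),.159),w('top0',*A(222,103),.159))
print('handle bottom near',w('top0',*A(50,162),.139),w('top0',*A(225,128),.139))
print('collar',w('top0',*A(122,182),.064))
k=w('top0',*B(621,314),.07);print('knob',k)
sq=[(617,252),(560,316),(630,378),(692,306)]
for q in sq: 
  d=w('top0',*B(*q),.07)-k; print('boss',np.hypot(*d[:2]),np.degrees(np.arctan2(d[1],d[0])))
for n,q,z in [('ptr',(578,386),.05),('pin1',(593,400),.05),('pin2',(550,283),.05)]:
  d=w('top0',*B(*q),z)-k; print(n,np.hypot(*d[:2]),np.degrees(np.arctan2(d[1],d[0])))
for q in [(458,100),(645,37),(757,368),(560,434)]: print('base',w('top0',*B(*q),.018))
E
```

```text
[[-0.95   0.312 -0.001]
 [ 0.312  0.95  -0.002]
 [ 0.    -0.002 -1.   ]]
cam in tool [ 0.07602679  0.00073936 -0.12327149] axis [[ 0.    -0.954 -0.299]
 [ 1.     0.     0.   ]
 [-0.    -0.299  0.954]]
car [ 0.61631742 -0.19037049  0.024     ]
0.09644464734748158
0.09803864804711766
0.09862176385174622
0.09581753696973846
handle top far edge [ 0.61461453 -0.08626149  0.159     ] [ 0.62227198 -0.18449296  0.159     ]
handle bottom near [ 0.60603559 -0.08811572  0.139     ] [ 0.61314907 -0.18783839  0.139     ]
collar [ 0.60728393 -0.13676897  0.064     ]
knob [0.49703161 0.13969882 0.07      ]
boss 0.036120256654136526 -2.40523795088213
boss 0.035167722335158115 84.75338839471884
boss 0.037206343403824955 -178.1826758131314
boss 0.041022033233990174 -90.71024509237527
ptr 0.047680248310694236 138.93949258786643
pin1 0.050857364980030025 152.48634299584157
pin2 0.04903076376404586 57.772700764746304
base [0.64827098 0.23086457 0.018     ]
base [0.67319062 0.11213502 0.018     ]
base [0.46185591 0.06761723 0.018     ]
base [0.43736454 0.18860213 0.018     ]
```

```bash
python3 -c "
from h import *
plan((.21,.641,.25,1.2535),(.609,-.137,.30,.08))"
```

```text
row [-1.5545 -1.5367 -0.125   0.      0.      0.3735]
```

```bash
python3 -m handwheel '[[-0.78,-0.77,-0.125,0,0,0.2,1],[-0.78,-0.77,-0.125,0,0,0.2,1],[-0.78,-0.77,-0.125,0,0,0.2,1],[-0.78,-0.77,-0.125,0,0,0.2,1],[-0.78,-0.77,-0.125,0,0,0.2,1],[-0.78,-0.77,-0.125,0,0,0.2,1],[-0.78,-0.77,-0.125,0,0,0.2,1],[-0.78,-0.77,-0.125,0,0,0.2,1],[-0.78,-0.77,-0.125,0,0,0.2,1]]'; python3 -c "
from h import *
a=1.2535;ty=np.array([np.cos(a),np.sin(a)]); tx=np.array([-np.sin(a),np.cos(a)])
p=np.array([.21,.641])+.4*(-.78*tx-.77*ty);c=(p[0],p[1],.30,a-.2*np.pi);print(c)
plan(c,(.609,-.137,.30,.08))"
```

```text
time: 1.23
eef_pos: [0.4106, 0.2514, 0.2999]
tcp_rot: [0.456, 0.89, -0.0, -0.001]
contact_force: [0.4, 0.6, 0.7]
opening: 0.999
finger_force: 0.0
(np.float64(0.41033002961622866), np.float64(0.251030925285144), 0.3, 0.6251814692820414)
row [-1.0773 -0.165  -0.      0.      0.      0.1735]
```

```bash
python3 -m handwheel '[[-1,-0.15,0,0,0,0.1735,1],[-1,-0.15,0,0,0,0.1735,1],[-1,-0.15,0,0,0,0.1735,1],[-1,-0.15,0,0,0,0.1735,1],[-1,-0.15,0,0,0,0.1735,1],[-1,-0.15,0,0,0,0.1735,1],[-1,-0.15,0,0,0,0.1735,1],[-1,-0.15,0,0,0,0.1735,1],[-1,-0.15,0,0,0,0.1735,1]]'; python3 -c "
from h import *
a=.62518;ty=np.array([np.cos(a),np.sin(a)]); tx=np.array([-np.sin(a),np.cos(a)])
print(np.array([.41033,.25103])+.4*(-1*tx-.15*ty))
snap('wrist','w1',s=1.4);print(monitor.get_state()['eef_pos'])"
```

```text
time: 2.35
eef_pos: [0.5963, -0.1057, 0.2996]
tcp_rot: [0.677, 0.736, -0.0, -0.001]
contact_force: [-1.0, 0.6, -0.1]
opening: 0.999
finger_force: 0.0
[ 0.59577583 -0.10842771]
[ 0.59620248 -0.10559933  0.29993041]
```

View pics/w1.png

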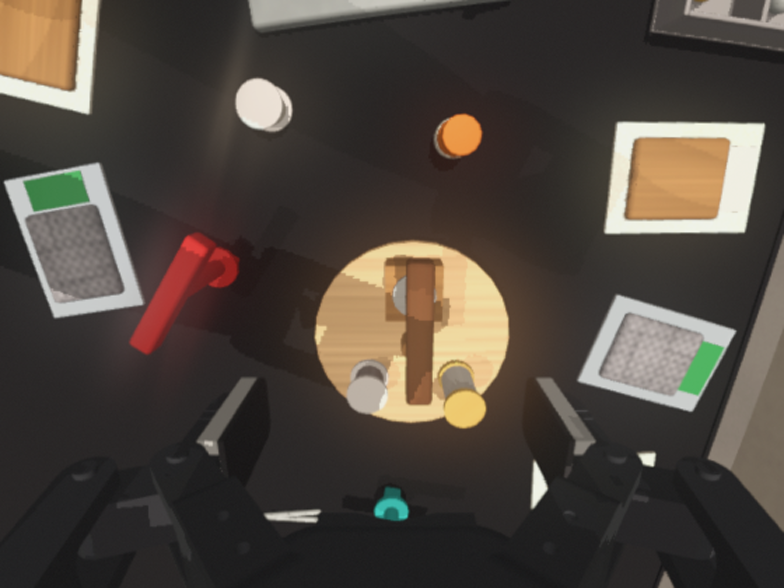

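The handle's top face runs from (421,260) to (420,402), edges at 407.5 and 433.5. The collar is at (403,295), and the disc spans x 315–509, y 240–422.

```bash
python3 - <<'E'
from h import *
f=lambda u,v,z:w('w1',(u+.5)/1.4-.5,(v+.5)/1.4-.5,z)[:2]
for q in [(408,260),(434,260),(433,403),(407,403),(421,260),(420,403)]: print(q,f(*q,.159))
a,b=f(421,260,.159),f(420,403,.159);m=(a+b)/2;print(m,np.linalg.norm(a-b),np.degrees(np.arctan2(*(a-b)[::-1])))
print('car',f(412,331,.024),'blk top L',f(386,258,.058),f(443,258,.058),f(386,320,.058),'base corner',f(258,30,.018))
yaw=np.arctan2(*(a-b)[::-1])-np.pi/2
plan((.59578,-.10843,.30,.62518-.1735*np.pi),(m[0],m[1],.152,yaw))
E
```

```text
(408, 260) [ 0.60248945 -0.08559172]
(434, 260) [ 0.61831462 -0.08425539]
(433, 403) [ 0.62847607 -0.18267652]
(407, 403) [ 0.61087906 -0.18414034]
(421, 260) [ 0.61040068 -0.08492466]
(420, 403) [ 0.61967559 -0.18340528]
[ 0.61503814 -0.13416497] 0.09891641320426241 95.38024752895826
car [ 0.61878024 -0.18412074] blk top L [ 0.58833723 -0.10706997] [ 0.63624141 -0.10303026] [ 0.59260161 -0.16248716] base corner [0.46792614 0.06720016]
row [-0.068   0.0428  0.37    0.      0.     -0.0044]
```

```bash
python3 -m handwheel '[[-0.068,0.041,0.1,0,0,-0.004,1],[-0.068,0.041,0.2,0,0,-0.004,1],[-0.068,0.041,0.3,0,0,-0.004,1],[-0.068,0.041,0.375,0,0,-0.004,1],[-0.068,0.041,0.375,0,0,-0.004,1],[-0.068,0.041,0.375,0,0,-0.004,-1],[-0.068,0.041,0.375,0,0,-0.004,-1],[-0.068,0.041,0.375,0,0,-0.004,-1],[-0.068,0.041,0.375,0,0,-0.004,-1],[-0.068,0.041,0.375,0,0,-0.004,-1],[-0.068,0.041,0.375,0,0,-0.004,-1],[-0.068,0.041,0.375,0,0,-0.004,-1]]' 60; python3 -c "
from h import *
snap('top','t1',crop=(230,100,480,280),s=3)"
```

```text
time: 3.9
eef_pos: [0.6155, -0.1339, 0.1514]
tcp_rot: [0.673, 0.739, 0.0, 0.001]
contact_force: [-0.7, 0.6, 5.5]
opening: 0.197
finger_force: 59.7
```

```bash
python3 -m handwheel '[[0,0,-0.04,0,0,0,-1],[0,0,-0.08,0,0,0,-1],[0,0,-0.14,0,0,0,-1],[0,0,-0.22,0,0,0,-1],[0,0,-0.30,0,0,0,-1],[0,0,-0.35,0,0,0,-1],[0,0,-0.35,0,0,0,-1]]'; python3 - <<'E'
from h import *
snap('top','t2')
for s in ['top0','t2']: pass
im=[np.load(f'pics/{s}.npz')['im'] for s in ['top0','t2']]
a=cv2.resize(im[1][120:240,260:430],None,fx=3,fy=3,interpolation=2)
snap('wrist','w2')
b=cv2.resize(np.load('pics/w2.npz')['im'],None,fx=1,fy=1)[60:420,140:440]
cv2.imwrite('pics/c2.png',np.hstack([b,a])[:,:,::-1][:,:800])
E
```

```text
time: 4.82
eef_pos: [0.6156, -0.1339, 0.2926]
tcp_rot: [0.673, 0.739, 0.001, 0.002]
contact_force: [-0.1, 0.3, -2.3]
opening: 0.201
finger_force: 59.0
```

View pics/c2.png

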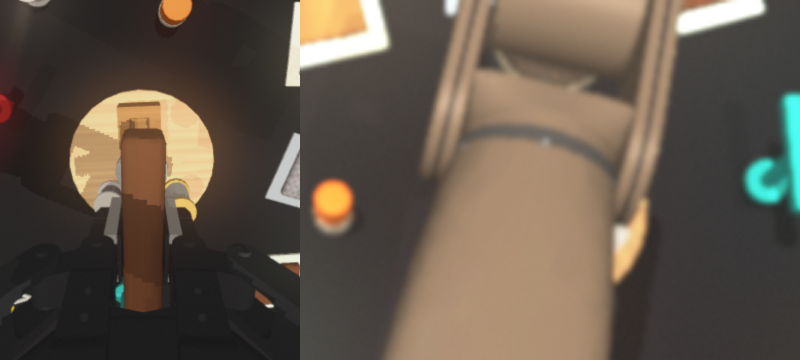

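The left half (wrist) shows the key's handle held square between the pads, its near end at crop (142,130), i.e. pixel (282,190). The empty holder hole is behind it at (137,122), and the tube and spool still stand. The right half (top) is mostly hidden by the arm.

```bash
python3 - <<'E'
from h import *
e=w('w2',282,190,.300);s=monitor.get_state();R=Rn.from_quat(s['tcp_rot']).as_matrix()
print('end in tool',R.T@(e-s['eef_pos']), 'yang',np.arctan2(R[1,1],R[0,1]))
a=.0801;ty=np.array([np.cos(a),np.sin(a)]); tx=np.array([-np.sin(a),np.cos(a)])
p=np.array([.59578,-.10843])+.4*(-.068*tx+.041*ty);c=(p[0],p[1],.29,a+.004*np.pi);print(c)
plan(c,(.576,.063,.30,.803))
E
```

```text
end in tool [ 0.05022193  0.0009051  -0.01091925] yang 0.09319191969379235
(np.float64(0.614303807807257), np.float64(-0.13423055317856195), 0.29, 0.09266637061435917)
row [ 0.4998 -0.0497 -0.025   0.      0.     -0.2261]
```

```bash
python3 -m handwheel '[[0.1,-0.01,-0.025,0,0,-0.045,-1],[0.22,-0.02,-0.025,0,0,-0.1,-1],[0.34,-0.034,-0.025,0,0,-0.15,-1],[0.44,-0.044,-0.025,0,0,-0.2,-1],[0.5,-0.05,-0.025,0,0,-0.226,-1],[0.5,-0.05,-0.025,0,0,-0.226,-1],[0.5,-0.05,-0.025,0,0,-0.226,-1]]'; python3 - <<'E'
from h import *
snap('wrist','w3',s=1.4)
s=monitor.get_state();print(s['eef_pos'],s['qpos'],s['finger_force'])
E
```

```text
time: 5.8
eef_pos: [0.576, 0.0632, 0.2989]
tcp_rot: [0.375, 0.927, -0.001, -0.001]
contact_force: [0.5, -0.2, -2.4]
opening: 0.202
finger_force: 58.9
[0.57625511 0.06289218 0.29920032] [-6.60753830e-02  4.35785631e-02  1.76229581e+00 -4.30601788e-04
  1.33749905e+00 -8.67756481e-01] 58.885653018951416
```

View pics/w3.png

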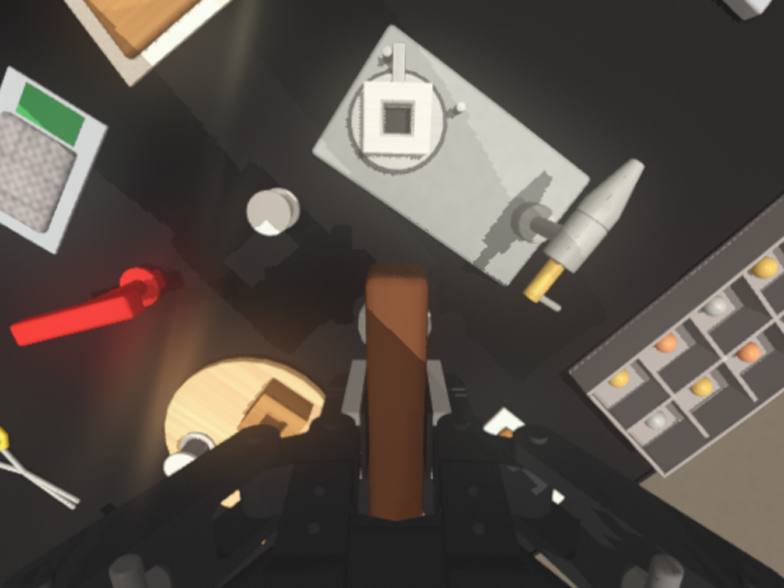

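The boss top square has corners (362,82), (432,81), (434,153) and (362,154), with the dark recess at (398,118). The pointer points up at (399,50), against the first pin at (387,52). The second pin is at (461,106). The key is upright, its handle along the image's vertical.

```bash
python3 - <<'E'
from h import *
save('w3','w3c',crop=(240,20,340,125),s=5.5)
f=lambda u,v,z:w('w3',(u+.5)/1.4-.5,(v+.5)/1.4-.5,z)[:2]
c=[f(*q,.07) for q in [(362,82),(432,81),(434,153),(362,154)]];m=np.mean(c,0);print(m)
for i in range(4):
  d=c[(i+1)%4]-c[i];print(np.hypot(*d),np.degrees(np.arctan2(d[1],d[0])))
print(f(398,118,.07)); d=f(399,45,.05)-m;print(np.degrees(np.arctan2(d[1],d[0])),np.hypot(*d))
E
```

```text
[0.49946604 0.13958697]
0.05132264685085874 46.74345189359428
0.050803276652957134 -41.078450281503244
0.054921778408525315 -133.23636959853698
0.050813309025862646 134.86197281487958
[0.49967882 0.13990375]
134.80681844499304 0.05442331290292203
```

View pics/w3c.png

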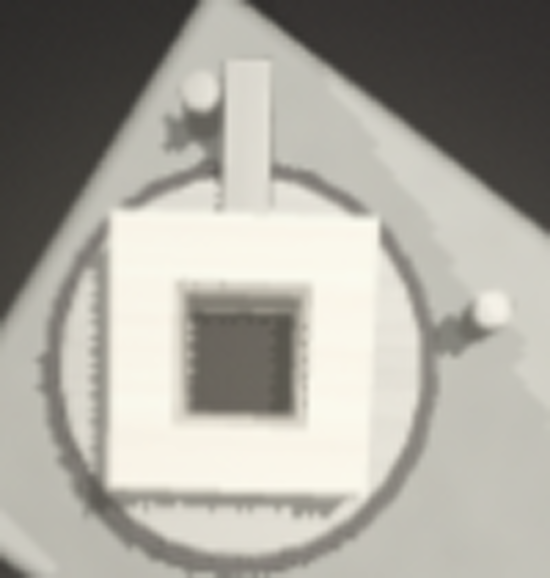

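```bash
python3 - <<'E'
from h import *
f=lambda u,v,z:w('w3',240+(u+.5)/5.5-.5,20+(v+.5)/5.5-.5,z)[:2]
for n,Q in [('boss',[(109,212),(381,214),(369,491),(104,490)]),('mouth',[(178,284),(312,285),(307,423),(176,423)])]:
  c=[f(*q,.07) for q in Q];print(n,np.mean(c,0))
  for i in range(4):
    d=c[(i+1)%4]-c[i];print(np.hypot(*d),np.degrees(np.arctan2(d[1],d[0])))
a=f(248,60,.06)-f(248,210,.06);print('ptr',np.degrees(np.arctan2(a[1],a[0])))
E
```

```text
boss [0.49896833 0.13943467]
0.05076906457573691 45.5981910964698
0.04972836618517226 -45.46250509325785
0.0514196944206667 -134.21569233810987
0.04991160113188903 133.7945754816159
mouth [0.49934722 0.139747  ]
0.02524834976605714 45.59199327221364
0.024767970089705608 -45.58721423101297
0.025165584096697332 -134.00649929330035
0.024942718028288104 134.6126221656149
ptr 136.08545959947952
```

```bash
python3 - <<'E'
from h import *
a=.09267;ty=np.array([np.cos(a),np.sin(a)]); tx=np.array([-np.sin(a),np.cos(a)])
p=np.array([.61430,-.13423])+.4*(.5*tx-.05*ty);c=(p[0],p[1],.30,a+.226*np.pi);print(c)
plan(c,(.4985,.1396,.205,.789))
E
```

```text
(np.float64(0.5758783319553712), np.float64(0.06306109312046593), 0.3, 0.8026699397112933)
row [0.2721 0.0032 0.2375 0.     0.     0.0044]
```

```bash
python3 -m handwheel '[[0.13,0.0015,0,0,0,0.004,-1],[0.272,0.003,0,0,0,0.004,-1],[0.272,0.003,0.1,0,0,0.004,-1],[0.272,0.003,0.2,0,0,0.004,-1],[0.272,0.003,0.2375,0,0,0.004,-1],[0.272,0.003,0.2375,0,0,0.004,-1],[0.272,0.003,0.2375,0,0,0.004,-1]]' 80; python3 - <<'E'
from h import *
snap('wrist','w4'); snap('scene','s4'); snap('top','t4')
L=lambda n:np.load(f'pics/{n}.npz')['im']
u,v=map(int,px('s4',(.4985,.1396,.1)));print(u,v)
b=cv2.resize(L('s4')[v-50:v+50,u-50:u+50],None,fx=4,fy=4,interpolation=2)
a=cv2.resize(L('w4')[100:300,180:380],None,fx=2,fy=2,interpolation=2)
cv2.imwrite('pics/c4.png',np.hstack([a,b])[:,:,::-1])
s=monitor.get_state();print(s['eef_pos'],Rn.from_quat(s['tcp_rot']).as_matrix().round(4))
E
```

```text
time: 6.72
eef_pos: [0.5004, 0.1398, 0.2072]
tcp_rot: [0.381, 0.925, 0.001, 0.001]
contact_force: [0.6, 0.1, -2.4]
opening: 0.196
finger_force: 82.8
330 199
[0.50002945 0.14000444 0.20709182] [[-7.106e-01  7.036e-01  3.100e-03]
 [ 7.036e-01  7.106e-01  2.000e-04]
 [-2.000e-03  2.400e-03 -1.000e+00]]
```

View pics/c4.png

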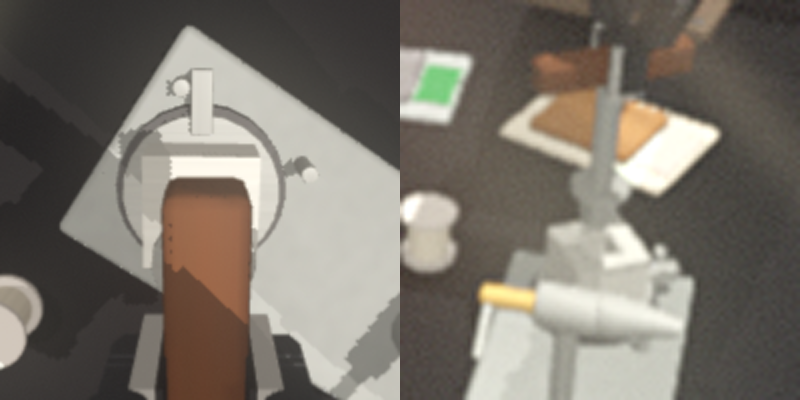

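Wrist crop: the boss's front top edge runs from (143,156) to (260,158), the pointer is centred on x=202, and the handle's end is at (165..251,182). The scene crop shows the key upright just above the boss.

```bash
python3 - <<'E'
from h import *
s=monitor.get_state();R=Rn.from_quat(s['tcp_rot']).as_matrix();e=s['eef_pos'];print(e)
f=lambda u,v,z:R.T@(w('w4',180+(u+.5)/2-.5,100+(v+.5)/2-.5,z)-e)
print('boss edge',f(143,156,.07),f(260,157,.07))
print('ptr base/tip',f(202,134,.06),f(202,69,.06))
print('handle end',f(165,190,.2146),f(251,190,.2146), f(207,181,.2146))
E
```

```text
[0.50002945 0.14000444 0.20709182]
boss edge [ 0.02582758 -0.02526559  0.13698008] [0.02537174 0.02375942 0.13709676]
ptr base/tip [ 0.03347093 -0.00059405  0.14702277] [ 0.06077707 -0.00054657  0.1469671 ]
handle end [ 0.04718237 -0.00672123 -0.00762046] [ 0.04717129  0.00955432 -0.00758201] [ 0.04892118  0.0012247  -0.00760525]
```

```bash
python3 -m handwheel '[[0.0025,-0.003,0.02,0,0,0,-1],[0.0025,-0.003,0.04,0,0,0,-1],[0.0025,-0.003,0.055,0,0,0,-1],[0.0025,-0.003,0.065,0,0,0,-1],[0.0025,-0.003,0.075,0,0,0,-1],[0.0025,-0.003,0.075,0,0,0,-1]]'
```

```text
time: 7.62
eef_pos: [0.4972, 0.1399, 0.1749]
tcp_rot: [0.38, 0.925, -0.0, -0.0]
contact_force: [-0.6, -0.1, -2.3]
opening: 0.194
finger_force: 82.9
```

```bash
python3 -m handwheel '[[0,0,0.012,0,0,0,-1],[0,0,0.022,0,0,0,-1],[0,0,0.03,0,0,0,-1],[0,0,0.034,0,0,0,-1],[0,0,0.034,0,0,0,-1],[0,0,0.034,0,0,0,-1]]'
```

```text
time: 8.38
eef_pos: [0.4977, 0.1398, 0.1635]
tcp_rot: [0.38, 0.925, -0.0, 0.0]
contact_force: [-3.0, -0.0, 7.0]
opening: 0.193
finger_force: 84.1
```

```bash
python3 -m handwheel '[[0,0,0,0,0,0.03,-1],[0,0,0,0,0,0.06,-1],[0,0,0,0,0,0.09,-1],[0,0,0,0,0,0.12,-1],[0,0,0,0,0,0.15,-1],[0,0,0,0,0,0.18,-1],[0,0,0,0,0,0.21,-1],[0,0,0,0,0,0.24,-1],[0,0,0,0,0,0.27,-1],[0,0,0,0,0,0.30,-1],[0,0,0,0,0,0.30,-1]]'; python3 - <<'E'
from h import *
s=monitor.get_state();print(s['wrist_torque'],s['qpos'])
snap('wrist','w5',crop=(140,40,420,250),s=2.8)
E
```

```text
time: 9.75
eef_pos: [0.4995, 0.1406, 0.1635]
tcp_rot: [0.758, 0.652, 0.003, 0.001]
contact_force: [3.6, 3.4, 1.6]
opening: 0.195
finger_force: 83.5
[ 0.58428996 -0.69316505  0.04182941] [7.80463830e-02 2.93234167e-02 2.03489663e+00 1.53913622e-03
 1.07086627e+00 2.28352775e-01]
```

View pics/w5.png

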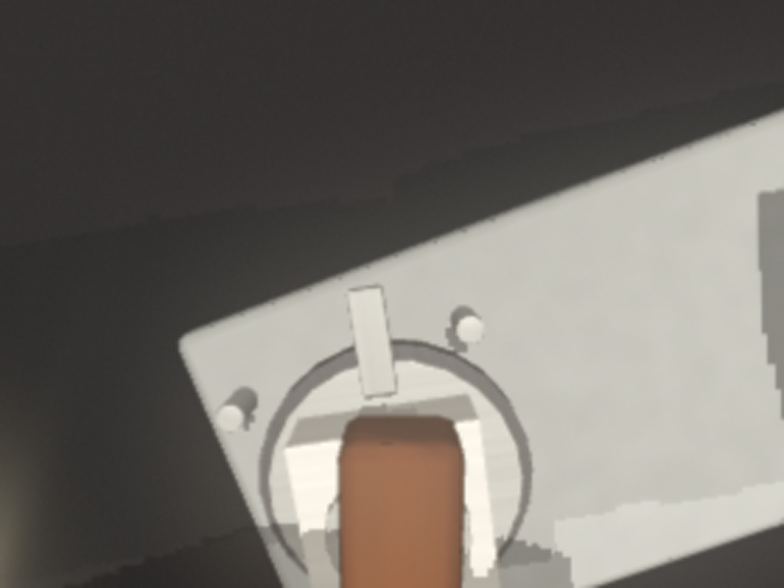

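The pointer, tip (366,290), has left the first pin at (233,415). It lags the handle by about 9° and still has about 25° to go to the second pin at (468,328).

```bash
python3 -m handwheel '[[0,0,0,0,0,0.03,-1],[0,0,0,0,0,0.06,-1],[0,0,0,0,0,0.09,-1],[0,0,0,0,0,0.11,-1],[0,0,0,0,0,0.13,-1],[0,0,0,0,0,0.145,-1],[0,0,0,0,0,0.145,-1],[0,0,0,0,0,0.145,-1]]'; python3 - <<'E'
from h import *
s=monitor.get_state();print(s['wrist_torque'],s['qpos'])
snap('wrist','w6',crop=(140,40,420,250),s=2.8)
E
```

```text
time: 10.8
eef_pos: [0.4999, 0.1401, 0.1636]
tcp_rot: [0.886, 0.464, 0.004, 0.001]
contact_force: [4.9, 2.0, 2.8]
opening: 0.194
finger_force: 83.6
[ 0.45153347 -1.1293999  -0.00887182] [7.76013400e-02 2.93302791e-02 2.03472294e+00 2.62472452e-04
 1.06991783e+00 6.83105830e-01]
```

View pics/w6.png

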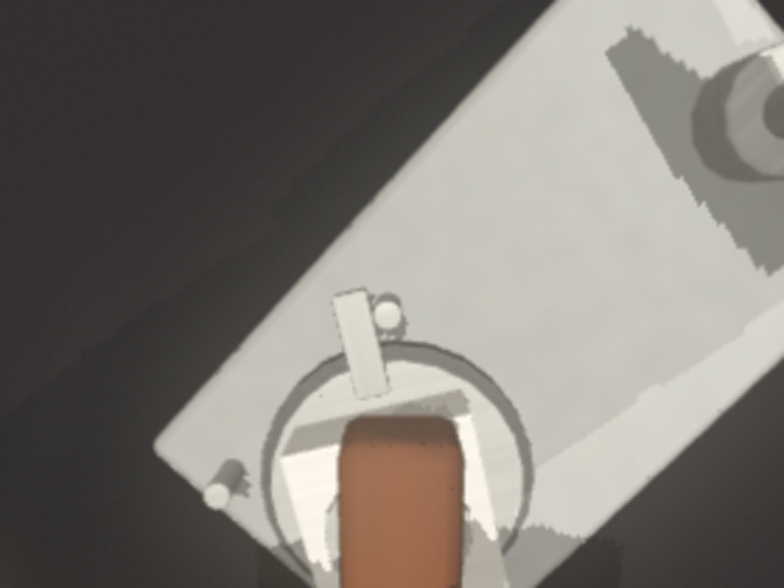

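The pointer (tip at 352,292) now lies against the second pin at (388,315). I'll press slightly more, then ease back, release and rise.

```bash
python3 -m handwheel '[[0,0,0,0,0,0.01,-1],[0,0,0,0,0,0.02,-1],[0,0,0,0,0,0.02,-1],[0,0,0,0,0,0.02,-1],[0,0,0,0,0,0.005,-1],[0,0,0,0,0,0.005,-1]]' && python3 -m handwheel '[[0,0,0,0,0,0,-0.3],[0,0,0,0,0,0,0],[0,0,0,0,0,0,0.5],[0,0,0,0,0,0,1],[0,0,0,0,0,0,1],[0,0,0,0,0,0,1],[0,0,-0.05,0,0,0,1],[0,0,-0.13,0,0,0,1],[0,0,-0.25,0,0,0,1],[0,0,-0.35,0,0,0,1],[0,0,-0.35,0,0,0,1],[0,0,-0.35,0,0,0,1]]'; python3 - <<'E'
from h import *
snap('wrist','w7');snap('scene','s7')
L=lambda n:np.load(f'pics/{n}.npz')['im']
u,v=map(int,px('s7',(.4985,.1396,.1)))
b=cv2.resize(L('s7')[v-50:v+50,u-50:u+50],None,fx=4,fy=4,interpolation=2)
a=cv2.resize(L('w7')[100:300,180:380],None,fx=2,fy=2,interpolation=2)
cv2.imwrite('pics/c7.png',np.hstack([a,b])[:,:,::-1])
E
```

```text
time: 11.6
eef_pos: [0.4997, 0.1403, 0.1636]
tcp_rot: [0.89, 0.457, 0.003, 0.001]
contact_force: [4.5, 2.6, 2.8]
opening: 0.193
finger_force: 83.7
time: 13.1
eef_pos: [0.497, 0.1399, 0.3009]
tcp_rot: [0.89, 0.456, -0.001, -0.0]
contact_force: [0.4, -1.0, 0.9]
opening: 0.999
finger_force: 0.0
```

View pics/c7.png

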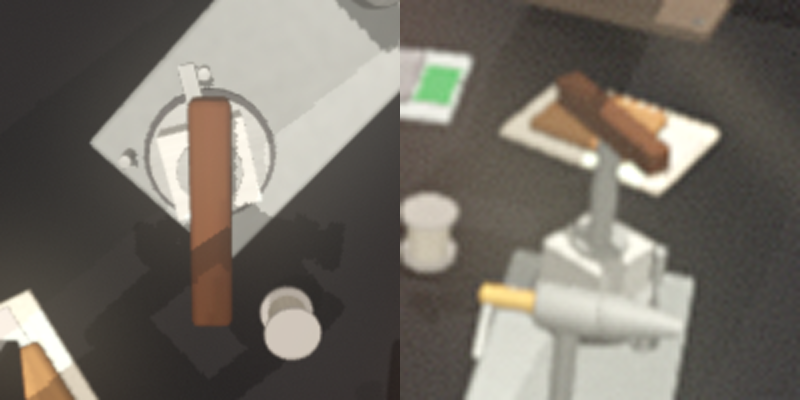

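The key stands upright in the knob with its collar on the boss. The pointer (190,70) is against the pin (205,75), and the gripper is clear.

```bash
python3 -c "
from plant import ctrl
print(ctrl.sign_off())"
```

```text
the job is handed in; nothing more can be done
None
```

I handed the job in at about 13 s on the robot's clock: by the last pictures the key stands released in the knob with its collar down on the boss, the pointer is against the clockwise stop pin, and the gripper is clear; sign-off returned no verdict.

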